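# Hold the test-chamber lid over its screw holes

### The arm

A 6-joint arm with a two-finger parallel gripper is mounted at the origin on a cart in front of the work surface, level with it; the furniture and walls round the work are solid. World frame = base frame: x ahead of the robot, y to its left, z up, the work surface at z = 0. Lengths are in m, angles in rad, forces in N, time in s.
With the tool pointing down it reaches from about 0.35 to 0.975 m from the base axis. Payload 4.9 kg.
Tool frame: the origin (TCP) lies at the very end of the fingers, on their centre line; the grasp point (between the pads) lies 19 mm behind it; z points along the fingers, y is the direction in which the jaws open and shut (so a half turn about z gives the same grasp; the last joint's range is limited). The gripper opens to 85 mm and grips with 20 to 120 N. Pads are 22 mm wide; open, the fingers measure 114 mm over their backs; the gripper's body (76 mm by 85 mm) begins 54 mm behind the grasp point. The pads swing forward as they close: fully open they stand 13 mm farther back than shut.
Start: joints at [1.132, 0.053, 1.613, -0, 1.476, -0.119], TCP at [0.196, 0.593, 0.231] pointing down, gripper open.
Joint ranges: [-3.01, 3.01], [-1.01, 2.22], [0.06, 2.58], [-1.02, 4.17], [0.09, 2.62], [-3.14, 3.14]. Speed limits (rad/s): [2.57, 2.57, 3.14, 3.14, 3.14, 3.14].

### API

Orientations are given as a rotation vector (axis times angle).
In Python, from station import ctrl gives the robot as it stands.
- The arm moves only by the tool apply_moves, never from a script. Its argument "deltas" is a list of rows, each a list of 5 numbers: the shift along the tool's x, y, z in m, then the turn about the tool's z in rad, then the gripper's target within -1 to 1 (fully open at 1, half-way at 0, shut at -1). A call has exactly 8 rows; each row shifts and turns the pose as measured when the row begins, along the tool's axes as they then stand; what a row does not reach is not made up. A row lasts 1/8 s, in which the tool goes at most 62.5 mm and 10.7 degrees, less where a joint would pass 70% of its speed; a pose out of reach is approached as far as the arm can. A call with a gripper value outside its range is refused whole. The fingers move at their own pace and stop on an object; "grip_force" is the grip in N (left out, the last holds). Time passes only in rows, so rows that do not move let the fingers close, or fill a call up. It gives the time, the measured TCP pose, the force and the opening at its end, in the units of the state.
- ctrl.get_obs(): the state, without advancing time (a new reading comes with each control period).
- ctrl.get_image(name): name is "scene" or "top" or "wrist"; returns a dict with "img" (384x512x3 uint8, red, green, blue), "range_z" (384x512 float32, m along the optical axis (not along the pixel's ray), 0 where there is no reading), "mtx" (3x3 intrinsics, pixels), "eye" and "attitude" of the camera in the world; the wrist camera has in their place "mount" (4x4, takes a point from camera to tool coordinates, whose origin is the TCP and whose axes are the flange's). Camera axes: x right, y down, z forward; pixel columns grow to the right and rows downward; lengths in m; the calibration is good to about 2 mm. A picture is of the moment at which its call begins: read the wrist's pose just before it.
- ctrl.finish_job(): hands the job in, once; it reports no verdict.
Trained networks look in a picture, given as the dict that the camera call returned (one of the last four; its "shot" number tells which), for a name from the list of things; names that differ only in an ending like _2 or _b are one class to them, and where a whole thing is asked for, a point or a joint stands for the part that bears it (a point fixed in the world has none). Each returns a list of dicts, best first, with "confidence" (0 to 1); they miss things now and then, are a little off and sometimes report something else, mostly with a low value. They report only what shows in the picture. A call takes as long as a camera call.
- ctrl.search_frame(picture, target): "extent" ([left, top, width, height] in pixels, round what is visible of it).
- ctrl.spot_point(picture, target): "uv" ([column, row] in pixels: a listed point, or the origin of a listed thing).
The state is a dict: "t": time; "q": joint angles; "dq": joint speeds; "effort": joint torques, N m; "tool_pos": TCP position; "tool_rot": TCP orientation; "contact_force": force on the tool from outside, world axes, zero at the start; "wrist_torque": the same for the moment, N m; "opening": finger opening in m.
Only numpy, scipy, OpenCV 4.12 (cv2) and the standard library are available. Lean on these libraries where they do the work, as an engineer would, in place of code of your own. Each camera call takes 0.05 s, during which the arm holds its last target.

### The job

The watch is in the water-resistance test chamber and I am about to screw the lid on. First lock the chamber in its fixture: turn the clamp's wing knob clockwise until it clicks past its detent to the end stop. Then pick the lid up by its handle and hold it level and still over the chamber, its four holes lined up with the four threaded holes and its underside roughly 8 mm above the chamber's top face, never touching the chamber or its seal; finish while still holding it there so that I can start the screws, and leave the other things on the bench where they are.

Things in the scene. Friction and masses are not known exactly. Their poses are not given: they have to be found in the camera images.
- clamp_knob (a joint): angle of the clamp's wing knob about its vertical axis, rad: 0 = open, grows clockwise seen from above, 1.40 = locked against the end stop; starts between 0 and 0.15. A sprung plunger rides over a nose on its skirt: it resists with up to about 0.12 N m until a crest near 1.15, and from about 1.22 on it is pulled to the stop and stays. An eccentric under the knob drives the sprung jaw, which pushes the chamber up to 2 mm back against its stop and holds it there with about 8 N.
- clamp_knob_grip (a point): point on the axis of the wing knob, in the middle of the part of its wing to grip, at z = 0.064. The wing is an upright black bar 44 mm long and 12 mm thick, from 38 to 72 mm over the bench, on a round skirt of radius 21 mm whose top is 39 mm over the bench. x axis: along the wing; y axis: across its 12 mm thickness (both turn with the knob); z up. The nearest tall thing is the chamber, whose edge is 62 mm from this axis.
- fixture: dark steel clamping fixture bolted to the bench, base 206 x 136 x 10 mm. Origin on the bench under the middle of the chamber's place; +x points to the back stop; the knob's axis is 112 mm along -x, on the side of the robot. It can stand left or right of the lid's mat. (Besides: a fixed green lever press about 0.3 m tall stands at the left of the bench near x = 0.63, y = 0.27; keep the arm clear of it, swinging in close to the robot.)
- clamp_jaw: the sprung aluminium jaw with a rubber face between knob and chamber, 78 mm wide, top 35 mm over the bench
- chamber: open-topped steel-grey metal test chamber, a block 100 (x) x 116 (y) x 40 mm (z) with a round 70 mm bore and a watch lying in it; it lies loose in the fixture until the clamp is locked, its underside 10 mm and its top face 50 mm over the bench. Origin: centre of its underside, z up. A black seal ring of 80 mm diameter stands 1 mm proud of the top face. Four 5 mm threaded holes at x = +-41, y = +-49 mm.
- chamber_top (a point): centre of the chamber's top face, 40 mm above its origin, same axes
- thread0 (a point): mouth of a threaded hole in the chamber's top face at x = +41, y = +49 mm of the chamber
- thread1 (a point): the same at x = +41, y = -49 mm
- thread2 (a point): the same at x = -41, y = -49 mm
- thread3 (a point): the same at x = -41, y = +49 mm
- lid: steel-grey metal lid plate 100 (x) x 116 (y) x 8 mm with four 10 mm through holes in the same 82 x 98 mm rectangle and a black bar handle on top; about 0.28 kg (it varies). It lies flat on the grey mat. Origin: centre of its flat underside, z up. It may go on either way round (half a turn).
- lid_handle (a point): middle of the handle bar, 38 mm above the lid's underside. The bar is 14 mm thick (x), 76 mm long (y), 14 mm high, on two posts at y = +-30 mm, 23 mm free between bar and plate. Same axes as the lid.
- lid_hole0 (a point): lower mouth of the lid's hole at x = +41, y = +49 mm of the lid
- lid_hole1 (a point): the same at x = +41, y = -49 mm
- lid_hole2 (a point): the same at x = -41, y = -49 mm
- lid_hole3 (a point): the same at x = -41, y = +49 mm
- mat: thin grey cloth mat 150 x 170 x 3 mm under the lid, fixed to the bench
- screw_cup: bystander: shallow round aluminium cup with the four screws, 58 mm wide, 13 mm high; origin centre of underside
- loupe: bystander: black eye loupe, 35 mm wide, 34 mm high; origin centre of underside
- parts_tin: bystander: round tin with screw lid, 50 mm wide, 21 mm high; origin centre of underside
- screwdriver: bystander: precision screwdriver with a yellow barrel, 115 mm long (its y axis), 11 mm high, lying on the bench

How it is judged:
By the outcome, as a careful person would: the job done as asked, in the order asked, and still so for the second after the job is handed in, while the arm keeps its last pose, push and grip.
It also fails if it takes over 56 s, if anything falls off the work surface, if the arm or the gripper's body presses on something with over 40 N, if the wrist force passes 120 N, or if a joint passes its speed limit or range.

## Working session

There is one attempt and no reset: what is moved stays moved. The work goes in short steps, Python scripts to look and compute and a tool call to move; the robot and the scene stay as the last step left them, time stands still between calls to the robot, and variables do not carry over. Pictures are saved under pics/ and viewed, and the job is handed in when it is done.

Besides the shell and the picture viewer there is one more tool, called as a command line: name --pt "numbers of a row" for each row, then --argument value for the rest. apply_moves: Moves the arm, as the interface text tells. Its arguments: {"type":"object","properties":{"deltas":{"type":"array"},"grip_force":{"type":"number"}},"required":["deltas"]}

```bash
ls; mkdir -p pics; cat > h.py <<'E'
import numpy as np, cv2
from scipy.spatial.transform import Rotation as R
from station import ctrl
def cam(name):
    o=ctrl.get_obs(); p=ctrl.get_image(name)
    if name=="wrist":
        T=np.eye(4);T[:3,:3]=R.from_rotvec(o["tool_rot"]).as_matrix();T[:3,3]=o["tool_pos"]
        M=T@np.array(p["mount"])
    else:
        M=np.eye(4);A=np.array(p["attitude"],float)
        M[:3,:3]=A if A.shape==(3,3) else R.from_rotvec(A).as_matrix() ; M[:3,3]=p["eye"]
    return p,M
def save(p,n): cv2.imwrite("pics/"+n+".png",p["img"][:,:,::-1])
def ray(p,M,uv):
    K=np.array(p["mtx"]);d=np.linalg.solve(K,[uv[0],uv[1],1.0]);return M[:3,3],M[:3,:3]@d
def atz(p,M,uv,z):
    e,d=ray(p,M,uv);return e+d*(z-e[2])/d[2]
def depth(p,M,uv):
    e,d=ray(p,M,uv);u,v=int(round(uv[0])),int(round(uv[1]))
    w=p["range_z"][max(0,v-1):v+2,max(0,u-1):u+2];w=w[w>0]
    return e+d*np.median(w) if len(w) else None
def tri(rs):
    A=np.zeros((3,3));b=np.zeros(3)
    for e,d in rs:
        d=d/np.linalg.norm(d);P=np.eye(3)-np.outer(d,d);A+=P;b+=P@e
    return np.linalg.solve(A,b)
E
python3 - <<'E'
from h import *
np.set_printoptions(precision=4,suppress=True)
print(ctrl.get_obs())
for n in ["scene","top"]:
    p,M=cam(n);save(p,n+"0");print(n,p["mtx"],p["attitude"],p["eye"])
    for t in ["clamp_knob_grip","chamber_top","thread0","thread1","thread2","thread3","lid_handle","lid_hole0","lid_hole1","lid_hole2","lid_hole3","fixture","screw_cup","loupe","parts_tin","screwdriver"]:
        for r in ctrl.spot_point(p,t)[:2]:
            print(t,np.round(r["uv"],1),round(r["confidence"],2),depth(p,M,r["uv"]))
E
```

```text
pics
{'t': 0.0, 'q': array([ 1.132 ,  0.0533,  1.6143, -0.    ,  1.476 , -0.119 ]), 'dq': array([ 0.0009, -0.0015,  0.0004,  0.0016,  0.0002, -0.0004]), 'effort': array([ -0.0009, -39.3681, -37.0176,  -0.0001,   0.0068,   0.    ]), 'tool_pos': array([0.1962, 0.5927, 0.2301]), 'tool_rot': array([-0.5001, -3.101 ,  0.0031]), 'contact_force': array([1.0954, 0.5152, 0.1751]), 'wrist_torque': array([ 0.0167, -0.0137, -0.0209]), 'opening': 0.08575994884974088}
scene [[458.918    0.     248.6801]
 [  0.     458.918  193.4675]
 [  0.       0.       1.    ]] [-2.1734  1.2245 -0.4665] [-0.0763 -0.4101  0.9141]
clamp_knob_grip [214.2 215.1] 0.5 [ 0.4464 -0.0166  0.0711]
chamber_top [233.9 154.2] 0.68 [0.697  0.0878 0.0034]
chamber_top [323.1 236.7] 0.61 [ 0.566  -0.2472  0.0104]
thread0 [204.4 191.5] 0.93 [0.5086 0.0552 0.0494]
thread0 [255.6 179.6] 0.89 [ 0.6094 -0.0329  0.0494]
thread1 [204.4 191.5] 0.93 [0.5086 0.0552 0.0494]
thread1 [255.6 179.6] 0.89 [ 0.6094 -0.0329  0.0494]
thread2 [204.4 191.5] 0.93 [0.5086 0.0552 0.0494]
thread2 [255.6 179.6] 0.89 [ 0.6094 -0.0329  0.0494]
thread3 [204
[... 1694 characters left out ...]
hole0 [332.  196.1] 0.87 [ 0.5322 -0.2755  0.0093]
lid_hole0 [333.8 164.7] 0.73 [ 0.6236 -0.2817  0.0093]
lid_hole1 [332.  196.1] 0.87 [ 0.5322 -0.2755  0.0093]
lid_hole1 [333.8 164.7] 0.73 [ 0.6236 -0.2817  0.0093]
lid_hole2 [332.  196.1] 0.87 [ 0.5322 -0.2755  0.0093]
lid_hole2 [333.8 164.7] 0.73 [ 0.6236 -0.2817  0.0093]
lid_hole3 [332.  196.1] 0.87 [ 0.5322 -0.2755  0.0093]
lid_hole3 [333.8 164.7] 0.73 [ 0.6236 -0.2817  0.0093]
screw_cup [160.3 249.7] 0.91 [0.3756 0.2114 0.0039]
screw_cup [232.  184.7] 0.73 [0.5581 0.0109 0.0417]
loupe [219.4 141.1] 0.5 [0.6873 0.05   0.013 ]
screwdriver [270.5 246.4] 0.56 [ 0.3871 -0.0999 -0.0004]
screwdriver [247.7 167.8] 0.17 [ 0.6047 -0.0321  0.0498]
```

View pics/scene0.png

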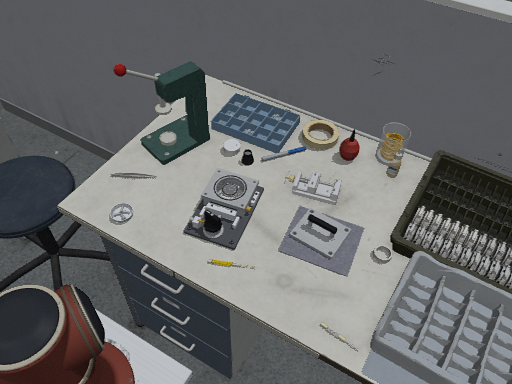

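View pics/top0.png

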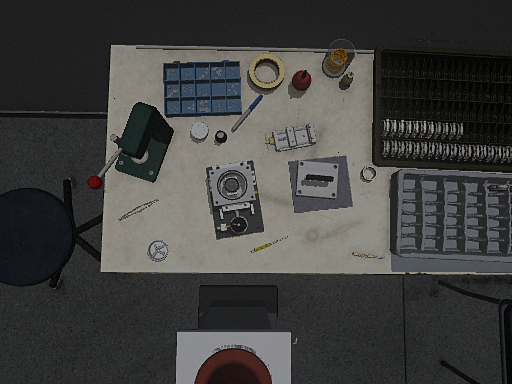

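The scene view shows the fixture at about (225,205), with the black knob at (213,220) towards the robot. The lid on its mat is at (320,235), the screw cup at (121,213), and the tin and loupe behind the chamber. I'll enlarge the knob and work out the first move.

```bash
cat >> h.py <<'E'
def to_tool(target):
    o=ctrl.get_obs();Rm=R.from_rotvec(o["tool_rot"]).as_matrix()
    return Rm.T@(np.array(target)-o["tool_pos"])
E
python3 - <<'E'
from h import *
np.set_printoptions(precision=4,suppress=True)
a=cv2.imread("pics/top0.png")[150:250,190:360];b=cv2.imread("pics/scene0.png")[160:280,170:370]
cv2.imwrite("pics/z0.png",np.vstack([cv2.resize(a,(680,400)),cv2.resize(b,(680,408))])[:800].copy()[:, :])
cv2.imwrite("pics/za.png",cv2.resize(a,(680,400),interpolation=cv2.INTER_CUBIC))
print(to_tool([0.40,0,0.29]))
Rm=R.from_rotvec(ctrl.get_obs()["tool_rot"]).as_matrix();print(Rm)
E
```

```text
[-0.3797 -0.4992 -0.0587]
[[-0.9493  0.3143  0.    ]
 [ 0.3143  0.9493 -0.    ]
 [-0.     -0.     -1.    ]]
```

View pics/za.png

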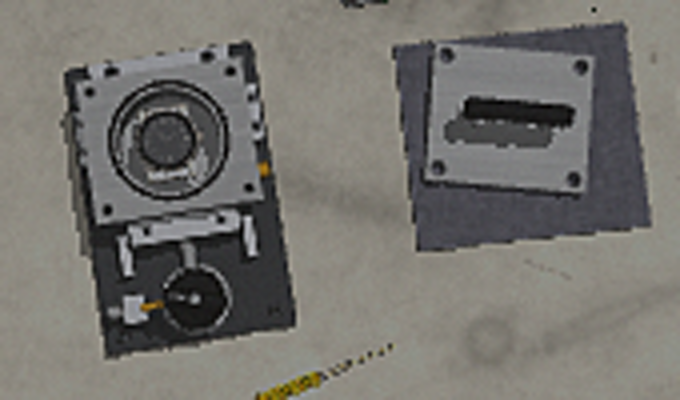

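apply_moves --pt "-0.036 -0.048 -0.006 0 1" --pt "-0.036 -0.048 -0.006 0 1" --pt "-0.036 -0.048 -0.006 0 1" --pt "-0.036 -0.048 -0.006 0 1" --pt "-0.036 -0.048 -0.006 0 1" --pt "-0.036 -0.048 -0.006 0 1" --pt "-0.036 -0.048 -0.006 0 1" --pt "-0.036 -0.048 -0.006 0 1"

```text
t: 2.7
tool_pos: [0.3527, 0.1286, 0.2808]
tool_rot: [0.484, 3.098, -0.001]
contact_force: [-0.4, 0.3, 0.3]
opening: 0.0855
```

```bash
python3 - <<'E'
from h import *
np.set_printoptions(precision=4,suppress=True)
o=ctrl.get_obs();print(o["t"],o["q"],o["tool_pos"],to_tool([0.40,0,0.29]))
E
```

```text
2.7 [ 0.1523 -0.6274  2.0796 -0.0021  1.684  -1.1088] [0.3527 0.1286 0.2808] [-0.0843 -0.108  -0.0087]
```

apply_moves --pt "-0.033 -0.04 0 0 1" --pt "-0.033 -0.04 0 0 1" --pt "-0.017 -0.026 0 0 1" --pt "0 0 0 0 1" --pt "0 0 0 0 1" --pt "0 0 0 0 1" --pt "0 0 0 0 1" --pt "0 0 0 0 1"

```text
t: 3.7
tool_pos: [0.4002, -0.0026, 0.2835]
tool_rot: [0.488, 3.092, 0.002]
contact_force: [-1.1, 0.2, -0.7]
opening: 0.0854
```

```bash
python3 - <<'E'
from h import *
np.set_printoptions(precision=4,suppress=True)
o=ctrl.get_obs();print(o["t"],o["q"],o["tool_pos"],o["tool_rot"])
p,M=cam("wrist");save(p,"w1");print(p["mount"],p["mtx"])
np.savez("pics/w1.npz",M=M,K=p["mtx"],rz=p["range_z"],img=p["img"])
for t in ["clamp_knob_grip","thread0","chamber_top"]:
    for r in ctrl.spot_point(p,t)[:4]:
        print(t,np.round(r["uv"],1),round(r["confidence"],2),depth(p,M,r["uv"]))
E
```

```text
3.7 [-0.1942 -0.5595  2.0337  0.0017  1.6557 -1.4516] [ 0.4002 -0.0026  0.2835] [0.4882 3.0916 0.002 ]
[[-0.0002 -0.962  -0.2729  0.0693]
 [ 1.      0.     -0.0007 -0.    ]
 [ 0.0006 -0.2729  0.962  -0.1419]
 [ 0.      0.      0.      1.    ]] [[306.357    0.     248.6093]
 [  0.     306.357  190.4802]
 [  0.       0.       1.    ]]
clamp_knob_grip [251.7 199.4] 0.98 [ 0.4443 -0.0125  0.0711]
thread0 [311.6 221.6] 0.96 [0.5083 0.0519 0.042 ]
thread0 [244.  254.6] 0.79 [ 0.5238 -0.0488  0.0481]
thread0 [340.3 271. ] 0.77 [0.4188 0.0362 0.2982]
thread0 [272.7 300.2] 0.69 [ 0.608  -0.0328  0.0449]
chamber_top [289.8 263.4] 0.95 [0.5608 0.0068 0.0405]
chamber_top [271.6 301.7] 0.18 [ 0.6071 -0.0345  0.0487]
```

View pics/w1.png

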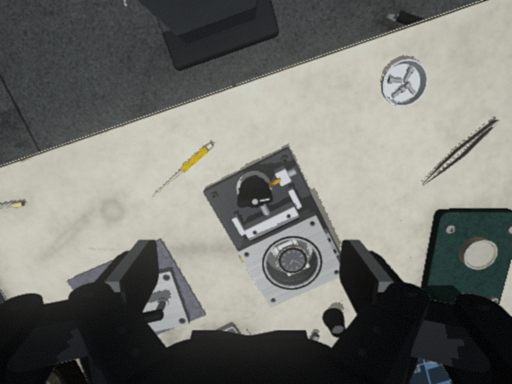

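```bash
python3 - <<'E'
from h import *
a=cv2.imread("pics/w1.png")[140:320,190:360]
cv2.imwrite("pics/w1z.png",cv2.resize(a,None,fx=3.3,fy=3.3,interpolation=cv2.INTER_CUBIC))
d=np.load("pics/w1.npz");M=d["M"];K=d["K"];rz=d["rz"]
v,u=np.mgrid[0:384,0:512];pts=np.stack([(u-K[0,2])/K[0,0]*rz,(v-K[1,2])/K[1,1]*rz,rz],-1)@M[:3,:3].T+M[:3,3]
m=(rz>0)&(pts[...,2]>0.055)&(pts[...,2]<0.09)&(np.hypot(pts[...,0]-.444,pts[...,1]+.0125)<.04)
P=pts[m];print(m.sum(),P.mean(0),np.median(P[:,2]))
r=cv2.minAreaRect(P[P[:,2]>.066][:,:2].astype(np.float32)*1000);print(r)
w,V=np.linalg.eigh(np.cov(P[:,:2].T));print(w**.5,V[:,1],np.degrees(np.arctan2(V[1,1],V[0,1])))
# chamber top
m=(rz>0)&(abs(pts[...,2]-.05)<.004)&(np.hypot(pts[...,0]-.56,pts[...,1])<.085)
print(m.sum(),cv2.minAreaRect(pts[m][:,:2].astype(np.float32)*1000))
E
```

```text
421 [ 0.44523936 -0.00955243  0.06833536] 0.07031010595167836
((447.1903076171875, -9.932638168334961), (43.75789260864258, 12.074870109558105), 82.64546966552734)
[0.00345884 0.01233001] [0.12569733 0.99206864] 82.77897254294518
3681 ((555.8912963867188, 9.250701904296875), (101.47470092773438, 116.32704162597656), 9.485055923461914)
```

View pics/w1z.png

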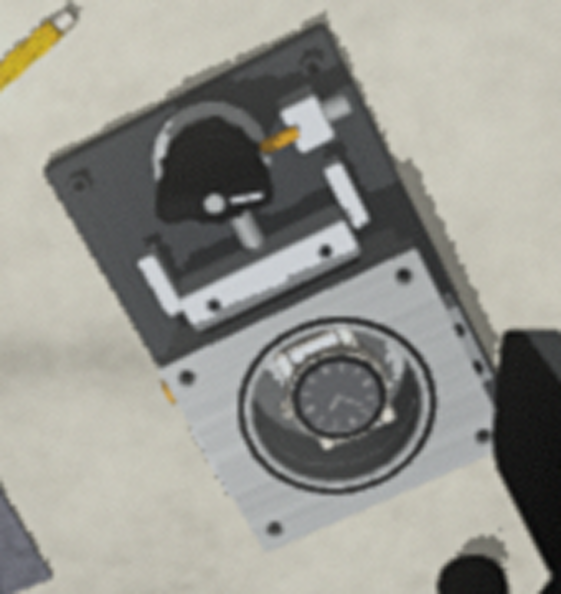

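The wing is at about (251,199) in the wrist view. Depth puts its centre at (0.447, -0.010) and its direction at 82.7°. I'll turn the jaws across it and move above it.

apply_moves --pt "0 0 0.01 0.173 0.2" --pt "0 0 0.01 0.173 0.2" --pt "0 0 0.01 0.173 0.2" --pt "0 0 0.01 0.173 0.2" --pt "0 0 0.01 0.173 0.2" --pt "0 0 0.01 0.173 0.2" --pt "0 0 0.01 0.173 0.2" --pt "0 0 0.01 0.173 0.2"

```text
t: 4.9
tool_pos: [0.402, -0.0034, 0.2022]
tool_rot: [2.398, 2.014, 0.016]
contact_force: [0.1, 0.3, 0.2]
opening: 0.0511
```

```bash
cat >> h.py <<'E'
def cloud(p,M):
    K=np.array(p["mtx"]);rz=p["range_z"];v,u=np.mgrid[0:384,0:512]
    return np.stack([(u-K[0,2])/K[0,0]*rz,(v-K[1,2])/K[1,1]*rz,rz],-1)@M[:3,:3].T+M[:3,3]
def yaw():
    Rm=R.from_rotvec(ctrl.get_obs()["tool_rot"]).as_matrix();return np.degrees(np.arctan2(Rm[1,1],Rm[0,1]))
def wing(p,M,c,zmin=.066,zmax=.078,r=.035):
    X=cloud(p,M);m=(p["range_z"]>0)&(X[...,2]>zmin)&(X[...,2]<zmax)&(np.hypot(X[...,0]-c[0],X[...,1]-c[1])<r)
    P=X[m];return m.sum(),np.median(P[:,2]),cv2.minAreaRect(P[:,:2].astype(np.float32)*1000)
E
python3 - <<'E'
from h import *
np.set_printoptions(precision=4,suppress=True)
o=ctrl.get_obs();print(o["t"],o["q"],o["tool_pos"],yaw(),o["opening"])
p,M=cam("wrist");save(p,"w2")
for t in ["clamp_knob_grip","clamp_jaw"]:
    for r in ctrl.spot_point(p,t)[:2]:
        print(t,np.round(r["uv"],1),round(r["confidence"],2),depth(p,M,r["uv"]),atz(p,M,r["uv"],.064))
print(wing(p,M,(.447,-.01)),to_tool([.447,-.01,.17]))
E
```

```text
4.9 [-0.1951 -0.5239  2.1438  0.0016  1.5077 -0.0213] [ 0.402  -0.0034  0.2022] -9.959753798838259 0.05112473608797483
clamp_knob_grip [293.3 175.9] 0.83 [ 0.445  -0.0054  0.0709] [ 0.4458 -0.0072  0.064 ]
clamp_jaw [252.6 243.1] 0.2 [ 0.3934 -0.0948  0.0084] [ 0.3964 -0.0683  0.064 ]
(np.int64(578), np.float64(0.07084516767243981), ((447.2290344238281, -9.29020881652832), (42.86020278930664, 11.63941764831543), 82.63758087158203)) [0.0008 0.0454 0.0326]
```

View pics/w2.png

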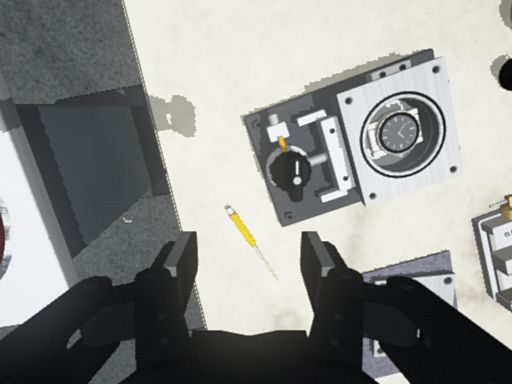

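The second view agrees: wing centre (0.4472, -0.0095), direction 82.6°, knob at about pixel (291,170). I'll line up above it and start down.

apply_moves --pt "0.001 0.023 0.02 -0.045 0.2" --pt "0 0.023 0.02 0 0.2" --pt "0 0 0.02 0 0.2" --pt "0 0 0.015 0 0.2" --pt "0 0 0.01 0 0.2" --pt "0 0 0 0 0.2" --pt "0 0 0 0 0.2" --pt "0 0 0 0 0.2"

```text
t: 6.05
tool_pos: [0.4539, -0.0098, 0.1214]
tool_rot: [2.32, 2.091, 0.024]
contact_force: [0.4, 0.7, -0.5]
opening: 0.0517
```

```bash
python3 - <<'E'
from h import *
np.set_printoptions(precision=4,suppress=True)
o=ctrl.get_obs();print(o["t"],o["q"],o["tool_pos"],yaw(),o["contact_force"],o["wrist_torque"])
p,M=cam("wrist");save(p,"w3")
print(wing(p,M,(.447,-.01)),to_tool([.4472,-.0096,.045]))
E
```

```text
6.05 [-0.1866 -0.2991  2.1217  0.0015  1.2952 -0.083 ] [ 0.4539 -0.0098  0.1214] -5.954805569819633 [ 0.3692  0.7167 -0.5125] [-0.0224 -0.0082  0.0049]
(np.int64(1058), np.float64(0.07099504023859378), ((447.62872314453125, -9.110664367675781), (43.1820068359375, 11.627589225769043), 83.11576080322266)) [-0.0005 -0.0087  0.0763]
```

View pics/w3.png

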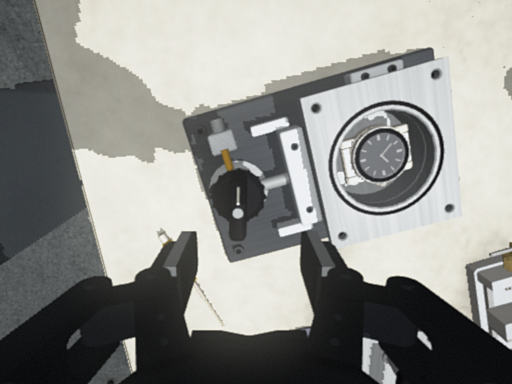

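apply_moves --pt "0 -0.0065 0.012 0.018 0.2" --pt "0 0 0.014 0 0.2" --pt "0 0 0.014 0 0.2" --pt "0 0 0.012 0 0.2" --pt "0 0 0.01 0 0.2" --pt "0 0 0.006 0 0.2" --pt "0 0 0.002 0 0.2" --pt "0 0 0 0 0.2"

```text
t: 7.1
tool_pos: [0.4483, -0.0092, 0.0458]
tool_rot: [2.341, 2.069, 0.024]
contact_force: [-0.6, -0.1, -0.3]
opening: 0.0513
```

```bash
cat >> h.py <<'E'
def st():
    np.set_printoptions(precision=4,suppress=True)
    o=ctrl.get_obs();Rm=R.from_rotvec(o["tool_rot"]).as_matrix()
    print("t",o["t"],"q",o["q"],"pos",o["tool_pos"],"yaw",round(yaw(),2),"z",Rm[:,2],"F",o["contact_force"],"T",o["wrist_torque"],"op",round(o["opening"],4))
E
python3 - <<'E'
from h import *
st();print(to_tool([.4475,-.0093,.045]))
p,M=cam("wrist");save(p,"w4")
E
```

```text
t 7.1 q [-0.1876 -0.2023  2.1823  0.0016  1.1388 -0.0652] pos [ 0.4483 -0.0092  0.0458] yaw -7.05 z [ 0.0227 -0.0029 -0.9997] F [-0.6044 -0.0777 -0.2916] T [-0.0049 -0.0029 -0.0123] op 0.0513
[-0.0002 -0.0008  0.0008]
```

View pics/w4.png

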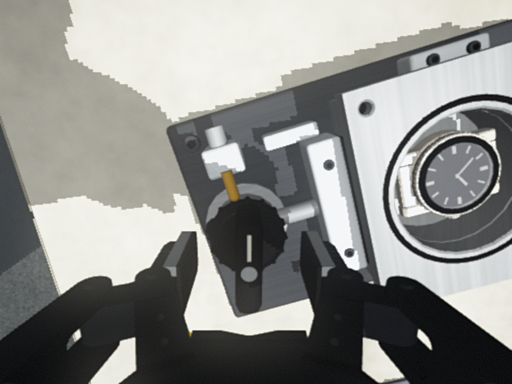

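apply_moves --pt "0 -0.0008 0 0 -1" --pt "0 0 0 0 -1" --pt "0 0 0 0 -1" --pt "0 0 0 0 -1" --pt "0 0 0 0 -1" --pt "0 0 0 0 -1" --pt "0 0 0 0 -1" --pt "0 0 0 0 -1" --grip_force 50

```text
t: 8.15
tool_pos: [0.4479, -0.0092, 0.047]
tool_rot: [2.34, 2.069, 0.024]
contact_force: [-0.0, -0.1, 1.1]
opening: 0.0108
```

```bash
python3 - <<'E'
from h import *
st()
E
```

```text
t 8.15 q [-0.1878 -0.2062  2.1833  0.0014  1.1409 -0.0652] pos [ 0.4479 -0.0092  0.047 ] yaw -7.05 z [ 0.0235 -0.0031 -0.9997] F [-0.0073 -0.0614  1.1224] T [ 0.0351  0.4063 -0.0266] op 0.0108
```

apply_moves --pt "0 0 0 0.12 -1" --pt "0 0 0 0.14 -1" --pt "0 0 0 0.14 -1" --pt "0 0 0 0.14 -1" --pt "0 0 0 0.14 -1" --pt "0 0 0 0.12 -1" --pt "0 0 0 0.1 -1" --pt "0 0 0 0 -1"

```text
t: 9.15
tool_pos: [0.4482, -0.0096, 0.0471]
tool_rot: [3.024, 0.809, 0.034]
contact_force: [1.1, -0.0, 0.3]
opening: 0.011
```

```bash
python3 - <<'E'
from h import *
st()
E
```

```text
t 9.15 q [-0.1873 -0.2057  2.1828 -0.0006  1.14    0.8608] pos [ 0.4482 -0.0096  0.0471] yaw -60.05 z [ 0.024  -0.0051 -0.9997] F [ 1.0596 -0.0071  0.3409] T [ 0.083   0.3215 -0.0405] op 0.011
```

apply_moves --pt "0 0 0 0.08 -1" --pt "0 0 0 0.08 -1" --pt "0 0 0 0.08 -1" --pt "0 0 0 0.08 -1" --pt "0 0 0 0.08 -1" --pt "0 0 0 0.05 -1" --pt "0 0 0 0.04 -1" --pt "0 0 0 0.0 -1"

```text
t: 10.15
tool_pos: [0.4482, -0.0099, 0.0472]
tool_rot: [3.131, 0.073, 0.036]
contact_force: [1.4, 0.5, 0.7]
opening: 0.0108
```

```bash
python3 - <<'E'
from h import *
st()
E
```

```text
t 10.15 q [-0.1853 -0.2055  2.1824 -0.0054  1.1402  1.3409] pos [ 0.4482 -0.0099  0.0472] yaw -87.32 z [ 0.0232 -0.0093 -0.9997] F [1.3576 0.481  0.7489] T [0.0925 0.4274 2.0162] op 0.0108
```

The wrist moment rose to 2 N m after 1.40 rad of turning, which means the knob is at its end stop. I'll release, rise and check.

apply_moves --pt "0 0 0 -0.02 -1" --pt "0 0 0 0 0.2" --pt "0 0 0 0 0.2" --pt "0 0 0 0 0.2" --pt "0 0 0 0 0.2" --pt "0 0 -0.02 0 0.2" --pt "0 0 -0.03 0 0.2" --pt "0 0 -0.04 0 0.2"

```text
t: 11.15
tool_pos: [0.4431, -0.009, 0.135]
tool_rot: [3.134, 0.091, 0.024]
contact_force: [-0.0, -0.2, 0.0]
opening: 0.0511
```

apply_moves --pt "0 -0.01 -0.04 0 0.5" --pt "0 0 -0.04 0 0.5" --pt "0 0 -0.03 0 0.5" --pt "0 0 0 0 0.5" --pt "0 0 0 0 0.5" --pt "0 0 0 0 0.5" --pt "0 0 0 0 0.5" --pt "0 0 0 0 0.5"

```text
t: 12.15
tool_pos: [0.4398, 0.0019, 0.2468]
tool_rot: [3.135, 0.085, 0.023]
contact_force: [-0.3, 0.3, 0.3]
opening: 0.0642
```

```bash
python3 - <<'E'
from h import *
st()
p,M=cam("wrist");save(p,"w5");np.savez("pics/w5.npz",M=M,K=p["mtx"],rz=p["range_z"],img=p["img"])
print(wing(p,M,(.4475,-.0095)))
for t in ["thread0"]:
    for r in ctrl.spot_point(p,t)[:6]:
        print(t,np.round(r["uv"],1),round(r["confidence"],2),atz(p,M,r["uv"],.05))
p,M=cam("top");save(p,"top5");p,M=cam("scene");save(p,"scene5")
E
```

```text
t 12.15 q [-0.1639 -0.4363  2.0111 -0.0021  1.5515  1.3525] pos [0.4398 0.0019 0.2468] yaw -86.88 z [ 0.0147 -0.0046 -0.9999] F [-0.285   0.3029  0.2549] T [ 0.0008 -0.0118  0.0465] op 0.0642
(np.int64(442), np.float64(0.0709330882677762), ((447.5043029785156, -9.731104850769043), (43.7327766418457, 11.9502592086792), 9.819787979125977))
thread0 [191.9  18.2] 0.82 [0.5902 0.0654 0.05  ]
thread0 [292.1   4.9] 0.72 [ 0.6075 -0.0333  0.05  ]
thread0 [420.7  10.5] 0.68 [ 0.6098 -0.1615  0.05  ]
thread0 [297.8  92.2] 0.62 [ 0.5259 -0.0468  0.05  ]
thread0 [204.2 104.2] 0.58 [0.5083 0.0518 0.05  ]
thread0 [505.1  23. ] 0.38 [ 0.6034 -0.2487  0.05  ]
```

View pics/w5.png

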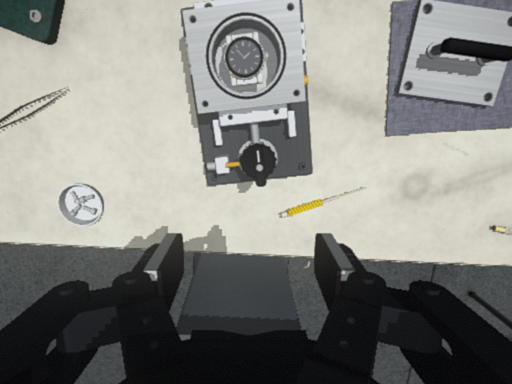

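The knob at (258,160) now points along the fixture at 9.8°, having turned 73° from where it started. The chamber also moved 2 mm towards the back stop, so the lock is in. Next I'll turn for the lid and move over it.

apply_moves --pt "0 0 0 -0.174 1" --pt "0 0 0 -0.174 1" --pt "0 0 0 -0.174 1" --pt "0 0 0 -0.174 1" --pt "0 0 0 -0.174 1" --pt "0 0 0 -0.174 1" --pt "0 0 0 -0.174 1" --pt "0 0 0 -0.174 1"

```text
t: 13.35
tool_pos: [0.4407, 0.0018, 0.2486]
tool_rot: [2.295, 2.122, 0.015]
contact_force: [-0.5, 0.5, -0.2]
opening: 0.0855
```

```bash
python3 - <<'E'
from h import *
st(); print(to_tool([.575,-.285,.235]))
E
```

```text
t 13.35 q [-0.1638 -0.4372  2.0089 -0.0021  1.5513 -0.0857] pos [0.4407 0.0018 0.2486] yaw -4.47 z [ 0.018  -0.0051 -0.9998] F [-0.5054  0.5096 -0.1517] T [0.004  0.061  0.0103] op 0.0855
[-0.2754  0.156   0.0175]
```

apply_moves --pt "-0.045 0.026 0.002 0 1" --pt "-0.045 0.026 0.002 0 1" --pt "-0.045 0.026 0.002 0 1" --pt "-0.045 0.026 0.002 0 1" --pt "-0.045 0.026 0.002 0 1" --pt "-0.04 0.02 0.002 0 1" --pt "0 0 0 0 1" --pt "0 0 0 0 1"

```text
t: 14.35
tool_pos: [0.5756, -0.2821, 0.241]
tool_rot: [2.289, 2.125, 0.021]
contact_force: [0.2, -0.7, -0.3]
opening: 0.0856
```

```bash
python3 - <<'E'
from h import *
st()
p,M=cam("wrist");save(p,"w6");np.savez("pics/w6.npz",M=M,K=p["mtx"],rz=p["range_z"],img=p["img"])
for t in ["lid_handle","lid_hole0"]:
    for r in ctrl.spot_point(p,t)[:5]:
        print(t,np.round(r["uv"],1),round(r["confidence"],2),depth(p,M,r["uv"]),atz(p,M,r["uv"],.041 if t=="lid_handle" else .003))
X=cloud(p,M);m=(p["range_z"]>0)&(X[...,2]>.042)&(X[...,2]<.055)&(np.hypot(X[...,0]-.585,X[...,1]+.235)<.05)
P=X[m];print(m.sum(),np.median(P[:,2]),cv2.minAreaRect(P[:,:2].astype(np.float32)*1000))
m=(p["range_z"]>0)&(X[...,2]>.008)&(X[...,2]<.016)&(np.hypot(X[...,0]-.58,X[...,1]+.24)<.085)
P=X[m];print(m.sum(),np.median(P[:,2]),cv2.minAreaRect(P[:,:2].astype(np.float32)*1000))
E
```

```text
t 14.35 q [-0.5754  0.0704  1.5785  0.0084  1.4719 -0.5022] pos [ 0.5756 -0.2821  0.241 ] yaw -4.24 z [ 0.022  -0.0043 -0.9997] F [ 0.1928 -0.6718 -0.3116] T [0.0064 0.0256 0.0066] op 0.0856
lid_handle [245.2 121.2] 0.56 [ 0.5797 -0.2319  0.0478] [ 0.5798 -0.2323  0.041 ]
lid_hole0 [213.3 159.9] 0.82 [ 0.5365 -0.2788  0.0022] [ 0.5366 -0.2786  0.003 ]
lid_hole0 [210.9  78.7] 0.74 [ 0.5438 -0.1832  0.002 ] [ 0.5439 -0.1833  0.003 ]
lid_hole0 [278.8 160.5] 0.66 [ 0.6185 -0.2859  0.0023] [ 0.6184 -0.2858  0.003 ]
lid_hole0 [278.8  80.1] 0.57 [ 0.6231 -0.1905  0.0016] [ 0.6229 -0.1906  0.003 ]
900 0.046786765215504456 ((579.3335571289062, -233.60476684570312), (75.2005386352539, 13.194075584411621), 85.84086608886719)
7269 0.010323328205208926 ((579.8275756835938, -233.54205322265625), (115.2103042602539, 100.1563720703125), 85.79305267333984)
```

View pics/w6.png

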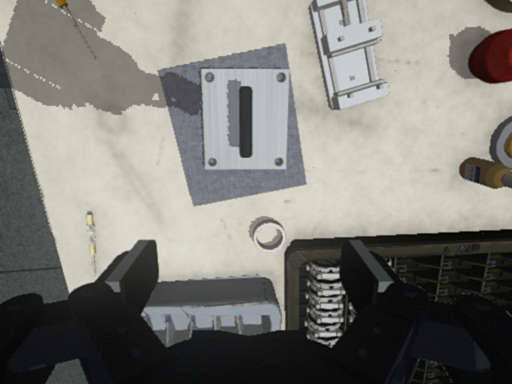

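The wrist view shows the lid square on the mat, with its bar at (246,121). The lid centre is (0.5796, -0.2336) with yaw -4.2°, and the plate top and bar top are at 10.3 and 46.8 mm. The tool carries about 1.3° of tilt, so I'll see whether a quick rise takes it out while I centre.

apply_moves --pt "0.024 0 -0.05 0 1" --pt "0.024 0 -0.05 0 1" --pt "0 0 0 0 1" --pt "0 0 0.01 0 0.3" --pt "0 0 0.01 0 0.3" --pt "0 0 0.01 0 0.3" --pt "0 0 0 0 0.3" --pt "0 0 0 0 0.3"

```text
t: 15.5
tool_pos: [0.5741, -0.2273, 0.3057]
tool_rot: [2.291, 2.136, 0.017]
contact_force: [1.1, 0.4, 0.4]
opening: 0.0554
```

```bash
python3 - <<'E'
from h import *
st();print(to_tool([.5796,-.2336,.022]))
E
```

```text
t 15.5 q [-0.5008 -0.0072  1.551   0.0072  1.5853 -0.4308] pos [ 0.5741 -0.2273  0.3057] yaw -4.0 z [ 0.0144  0.0003 -0.9999] F [1.0565 0.4251 0.4324] T [-0.0281  0.0366 -0.0376] op 0.0554
[-0.0063  0.0019  0.2838]
```

apply_moves --pt "-0.003 0.001 0.03 0 0.3" --pt "-0.003 0 0.035 0 0.3" --pt "0 0 0.04 0 0.3" --pt "0 0 0.035 0 0.3" --pt "0 0 0.03 0 0.3" --pt "0 0 0.02 0 0.3" --pt "0 0 0.01 0 0.3" --pt "0 0 0 0 0.3"

```text
t: 16.5
tool_pos: [0.5808, -0.2365, 0.104]
tool_rot: [2.286, 2.129, 0.021]
contact_force: [-0.2, 0.6, 0.2]
opening: 0.0552
```

```bash
python3 - <<'E'
from h import *
st();print(to_tool([.5796,-.2336,.022]))
E
```

```text
t 16.5 q [-0.5085  0.1519  1.7269  0.0076  1.242  -0.4395] pos [ 0.5808 -0.2365  0.104 ] yaw -4.08 z [ 0.0217 -0.0038 -0.9998] F [-0.1576  0.6378  0.1764] T [-0.0156 -0.0188 -0.033 ] op 0.0552
[ 0.003  -0.0032  0.0819]
```

apply_moves --pt "0.0025 -0.0025 0.014 0 0.2" --pt "0 0 0.016 0 0.2" --pt "0 0 0.016 0 0.2" --pt "0 0 0.014 0 0.2" --pt "0 0 0.01 0 0.2" --pt "0 0 0.006 0 0.2" --pt "0 0 0.003 0 0.2" --pt "0 0 0 0 0.2"

```text
t: 17.5
tool_pos: [0.582, -0.235, 0.022]
tool_rot: [2.283, 2.126, 0.023]
contact_force: [-0.3, -0.4, 0.7]
opening: 0.0505
```

```bash
python3 - <<'E'
from h import *
st();print(to_tool([.5796,-.2336,.022]))
p,M=cam("wrist");save(p,"w7")
E
```

```text
t 17.5 q [-0.5054  0.2536  1.763   0.008   1.0999 -0.4376] pos [ 0.582 -0.235  0.022] yaw -4.08 z [ 0.0254 -0.0059 -0.9997] F [-0.324  -0.4432  0.7   ] T [ 0.0215  0.0704 -0.0379] op 0.0505
[ 0.0012 -0.0025 -0.    ]
```

View pics/w7.png

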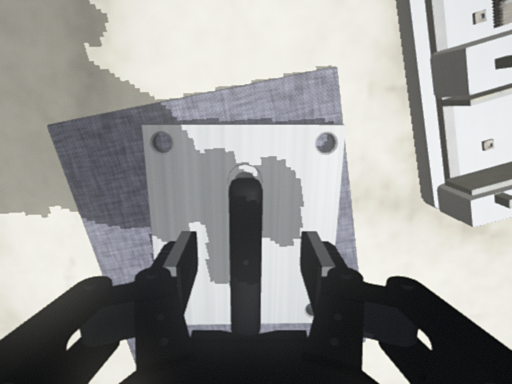

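The bar at (246,255) lies between the pads, whose centre is near column 249, so I'll shift 2.5 mm and close.

apply_moves --pt "0.001 -0.0025 0 0 0.2" --pt "0 0 0 0 -1" --pt "0 0 0 0 -1" --pt "0 0 0 0 -1" --pt "0 0 0 0 -1" --pt "0 0 0 0 -1" --pt "0 0 0 0 -1" --pt "0 0 0 0 -1" --grip_force 70

```text
t: 18.55
tool_pos: [0.5805, -0.2342, 0.0241]
tool_rot: [2.281, 2.124, 0.024]
contact_force: [-0.9, 1.0, 1.5]
opening: 0.0126
```

```bash
python3 - <<'E'
from h import *
st()
E
```

```text
t 18.55 q [-0.5055  0.2456  1.7686  0.008   1.0994 -0.4377] pos [ 0.5805 -0.2342  0.0241] yaw -4.08 z [ 0.0279 -0.0073 -0.9996] F [-0.8581  1.0167  1.5227] T [-0.0132  0.1796  0.0144] op 0.0126
```

apply_moves --pt "0 0 -0.01 0 -1" --pt "0 0 -0.02 0 -1" --pt "0 0 -0.035 0 -1" --pt "0 0 -0.04 0 -1" --pt "0 0 -0.04 0 -1" --pt "0 0 0 0 -1" --pt "0 0 0 0 -1" --pt "0 0 0 0 -1"

```text
t: 19.55
tool_pos: [0.5742, -0.232, 0.1745]
tool_rot: [2.283, 2.126, 0.023]
contact_force: [-0.3, -1.2, -2.2]
opening: 0.0127
```

```bash
python3 - <<'E'
from h import *
st()
p,M=cam("wrist");save(p,"w8")
X=cloud(p,M);m=(p["range_z"]>0)&(X[...,2]>.05)&(X[...,2]<.16)&(np.hypot(X[...,0]-.575,X[...,1]+.235)<.09)
m[200:]=False
P=X[m];print(m.sum(),np.percentile(P[:,2],[5,50,95]))
E
```

```text
t 19.55 q [-0.5074  0.0634  1.6982  0.0074  1.3552 -0.4377] pos [ 0.5742 -0.232   0.1745] yaw -4.07 z [ 0.0251 -0.0058 -0.9997] F [-0.2644 -1.1976 -2.1923] T [-0.0009 -0.0119  0.0241] op 0.0127
1241 [0.1556 0.1596 0.16  ]
```

View pics/w8.png

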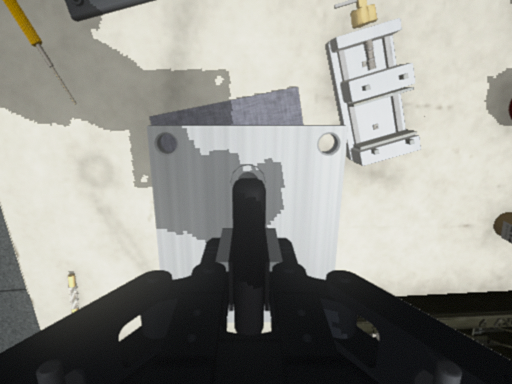

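```bash
cat >> h.py <<'E'
def plane(p,M,guess_z,c,r=.1,rows=240):
    X=cloud(p,M);m=(p["range_z"]>0)&(abs(X[...,2]-guess_z)<.006)&(np.hypot(X[...,0]-c[0],X[...,1]-c[1])<r);m[rows:]=False
    P=X[m]
    for _ in range(3):
        A=np.c_[P[:,:2]-c,np.ones(len(P))];s=np.linalg.lstsq(A,P[:,2],rcond=None)[0];e=P[:,2]-A@s;P=P[abs(e)<.002]
    return len(P),s,e.std(),P
E
python3 - <<'E'
from h import *
np.set_printoptions(precision=4,suppress=True)
o=ctrl.get_obs();p,M=cam("wrist")
n,s,e,P=plane(p,M,o["tool_pos"][2]-.011,o["tool_pos"][:2]);print(n,s,e,np.ptp(P,axis=0))
# seen holes
for r in ctrl.spot_point(p,"lid_hole0")[:4]: print(np.round(r["uv"],1),round(r["confidence"],2),to_tool(atz(p,M,r["uv"],o["tool_pos"][2]-.019)))
E
```

```text
18436 [0.0057 0.001  0.1603] 0.000620599757323576 [0.1039 0.0689 0.0044]
[171.8 140.6] 0.72 [ 0.0507 -0.0401  0.0179]
[323.8 142.6] 0.7 [0.0495 0.0392 0.0199]
```

The lid is held nearly level, with its plate sloping only about 0.3°. I'll carry it over to the chamber high up.

```bash
python3 - <<'E'
from h import *
np.set_printoptions(precision=4,suppress=True)
print(to_tool([.558,.0093,.16]))
E
```

```text
[ 0.2395 -0.0334  0.0123]
```

apply_moves --pt "0.02 -0.003 0.001 0 -1" --pt "0.035 -0.005 0.001 0 -1" --pt "0.04 -0.006 0.001 0 -1" --pt "0.04 -0.006 0.001 0 -1" --pt "0.04 -0.006 0.001 0 -1" --pt "0.035 -0.004 0.001 0 -1" --pt "0.02 -0.003 0 0 -1" --pt "0 0 0 0 -1"

```text
t: 20.7
tool_pos: [0.5519, 0.0146, 0.1602]
tool_rot: [2.29, 2.138, 0.018]
contact_force: [0.2, -0.8, -2.2]
opening: 0.0127
```

apply_moves --pt "0 0 0 -0.04 -1" --pt "0 0 0 -0.06 -1" --pt "0 0 0 -0.06 -1" --pt "0 0 0 -0.05 -1" --pt "0 0 0 -0.03 -1" --pt "0 0 0 0 -1" --pt "0 0 0 0 -1" --pt "0 0 0 0 -1"

```text
t: 21.7
tool_pos: [0.5496, 0.0135, 0.1576]
tool_rot: [2.012, 2.403, 0.01]
contact_force: [0.9, -0.3, -2.9]
opening: 0.0128
```

```bash
python3 - <<'E'
from h import *
st();o=ctrl.get_obs();p,M=cam("wrist");save(p,"w9")
n,s,e,P=plane(p,M,o["tool_pos"][2]-.013,o["tool_pos"][:2]);print(n,s,e,np.ptp(P,axis=0))
print(to_tool([.558,.0093,.12]))
for t in ["lid_hole0","thread0"]:
  for r in ctrl.spot_point(p,t)[:4]: print(t,np.round(r["uv"],1),round(r["confidence"],2),atz(p,M,r["uv"],o["tool_pos"][2]-.022),atz(p,M,r["uv"],.05))
p,M=cam("scene");save(p,"s9")
E
```

```text
t 21.7 q [-0.1115 -0.0764  1.8665  0.0015  1.3417 -0.2889] pos [0.5496 0.0135 0.1576] yaw 10.14 z [ 0.0099  0.0004 -1.    ] F [ 0.9358 -0.2962 -2.8791] T [ 0.0333 -0.0242  0.0577] op 0.0128
18446 [-0.0099  0.0013  0.1441] 0.0006130968518542803 [0.1091 0.0779 0.0045]
[-0.0056  0.0072  0.0377]
lid_hole0 [323.3 141.7] 0.75 [0.5801 0.0694 0.1356] [0.6032 0.0629 0.05  ]
lid_hole0 [172.3 139.8] 0.59 [0.5009 0.0563 0.1356] [0.4826 0.0431 0.05  ]
thread0 [206.7 135.2] 0.67 [0.5185 0.0619 0.1356] [0.5094 0.0516 0.05  ]
thread0 [310.2 135.4] 0.6 [0.5725 0.0714 0.1356] [0.5916 0.066  0.05  ]
```

View pics/w9.png

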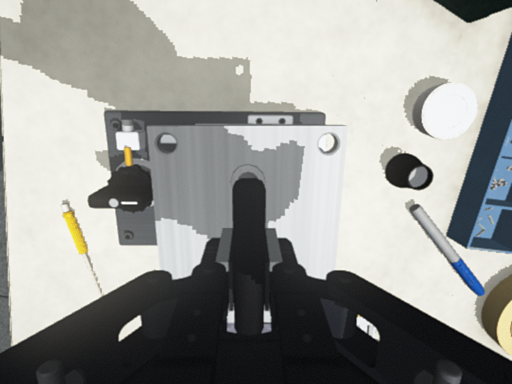

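View pics/s9.png

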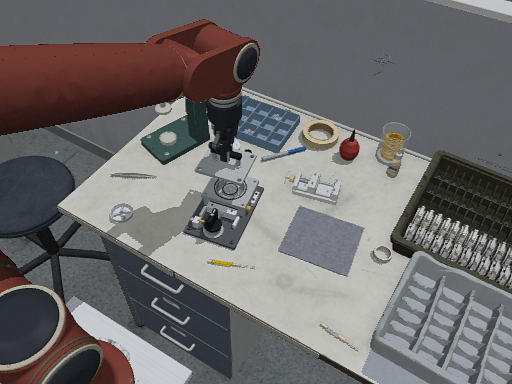

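The wrist view shows the lid over the chamber, with its near holes at (168,141) and (328,142). The knob at (130,190) is still along the fixture. I'll correct sideways and come part way down.

apply_moves --pt "-0.0034 0.0038 0.008 0 -1" --pt "-0.0034 0.0038 0.01 0 -1" --pt "0 0 0.012 0 -1" --pt "0 0 0.01 0 -1" --pt "0 0 0.008 0 -1" --pt "0 0 0.004 0 -1" --pt "0 0 0 0 -1" --pt "0 0 0 0 -1"

```text
t: 22.9
tool_pos: [0.5588, 0.008, 0.1009]
tool_rot: [2.013, 2.405, 0.009]
contact_force: [0.1, -0.5, -1.6]
opening: 0.0124
```

```bash
python3 - <<'E'
from h import *
st();o=ctrl.get_obs();p,M=cam("wrist");save(p,"w10")
n,s,e,P=plane(p,M,o["tool_pos"][2]-.013,o["tool_pos"][:2]);print(n,s,e)
for t in ["lid_hole0","thread0"]:
  for r in ctrl.spot_point(p,t)[:4]: print(t,np.round(r["uv"],1),round(r["confidence"],2),atz(p,M,r["uv"],o["tool_pos"][2]-.0215),atz(p,M,r["uv"],.05))
a=p["img"][100:180,130:370,::-1];cv2.imwrite("pics/w10z.png",cv2.resize(a,None,fx=3.3,fy=3.3,interpolation=cv2.INTER_CUBIC))
E
```

```text
t 22.9 q [-0.1197  0.0084  1.8849  0.0017  1.2406 -0.2974] pos [0.5588 0.008  0.1009] yaw 10.15 z [ 0.0079  0.0007 -1.    ] F [ 0.0837 -0.5278 -1.5527] T [-0.0348  0.0257  0.0028] op 0.0124
18431 [-0.0117  0.0016  0.0873] 0.0006146089078571062
lid_hole0 [174.6 143.8] 0.68 [0.5116 0.049  0.0794] [0.5056 0.0441 0.05  ]
lid_hole0 [325.9 142.1] 0.6 [0.5906 0.0639 0.0794] [0.5987 0.0617 0.05  ]
thread0 [315.8 133.5] 0.87 [0.5842 0.0674 0.0794] [0.5912 0.0658 0.05  ]
thread0 [180.9 130.2] 0.72 [0.5141 0.0566 0.0794] [0.5085 0.0531 0.05  ]
thread0 [324.9 139.7] 0.46 [0.5898 0.0651 0.0794] [0.5977 0.0631 0.05  ]
```

View pics/w10z.png

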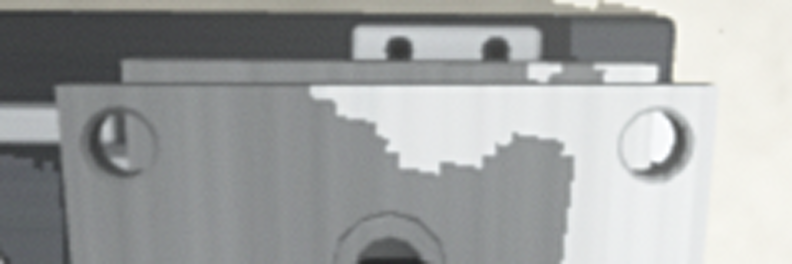

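apply_moves --pt "0 0 -0.008 0 -1" --pt "0 0 -0.008 0 -1" --pt "0 0 -0.008 0 -1" --pt "0 0 -0.008 0 -1" --pt "0 0 -0.008 0 -1" --pt "0 0 -0.008 0 -1" --pt "0 0 -0.008 0 -1" --pt "0 0 0 0 -1"

```text
t: 24.05
tool_pos: [0.5594, 0.0078, 0.1631]
tool_rot: [2.01, 2.402, 0.012]
contact_force: [-0.8, 0.5, -2.4]
opening: 0.0127
```

apply_moves --pt "0 0 0.03 0 -1" --pt "0 0 0.01 0 -1" --pt "0 0 0 0 -1" --pt "0 0 0 0 -1" --pt "0 0 0 0 -1" --pt "0 0 0 0 -1" --pt "0 0 0 0 -1" --pt "0 0 0 0 -1"

```text
t: 25.05
tool_pos: [0.5618, 0.0077, 0.1255]
tool_rot: [2.008, 2.399, 0.016]
contact_force: [-0.3, -1.4, -1.6]
opening: 0.0126
```

```bash
python3 - <<'E'
from h import *
st();o=ctrl.get_obs();p,M=cam("wrist");
n,s,e,P=plane(p,M,o["tool_pos"][2]-.013,o["tool_pos"][:2]);print(n,s,e)
E
```

```text
t 25.05 q [-0.1196 -0.0187  1.8675  0.0017  1.2764 -0.2974] pos [0.5618 0.0077 0.1255] yaw 10.16 z [ 0.0165 -0.0003 -0.9999] F [-0.334  -1.4028 -1.5937] T [0.0189 0.035  0.0285] op 0.0126
18430 [-0.0029  0.0006  0.112 ] 0.0006134116640283933
```

The slope is now 0.17°. I'll descend gently, correcting sideways.

apply_moves --pt "0 -0.003 0.005 0 -1" --pt "0 0 0.006 0 -1" --pt "0 0 0.006 0 -1" --pt "0 0 0.006 0 -1" --pt "0 0 0.005 0 -1" --pt "0 0 0.004 0 -1" --pt "0 0 0.002 0 -1" --pt "0 0 0 0 -1"

```text
t: 26.1
tool_pos: [0.5586, 0.0071, 0.088]
tool_rot: [2.009, 2.401, 0.015]
contact_force: [-0.0, -0.2, -1.7]
opening: 0.0126
```

```bash
cat > chk.py <<'E'
from h import *
import sys
st();o=ctrl.get_obs();p,M=cam("wrist");save(p,sys.argv[1])
n,s,e,P=plane(p,M,o["tool_pos"][2]-.013,o["tool_pos"][:2]);print(n,s,e)
X=cloud(p,M);m=(p["range_z"]>0)&(abs(X[...,2]-.05)<.005)&(np.hypot(X[...,0]-.55,X[...,1]-.06)<.06);print("chamber z",m.sum(),np.percentile(X[m][:,2],[10,50,90]) if m.any() else 0)
for t in ["lid_hole0","thread0"]:
  for r in ctrl.spot_point(p,t)[:3]: print(t,np.round(r["uv"],1),round(r["confidence"],2),atz(p,M,r["uv"],s[2]-.008),atz(p,M,r["uv"],.05))
a=p["img"][100:180,130:370,::-1];cv2.imwrite("pics/%sz.png"%sys.argv[1],cv2.resize(a,None,fx=3.3,fy=3.3,interpolation=cv2.INTER_CUBIC))
E
python3 chk.py w11
```

```text
t 26.1 q [-0.1213  0.0192  1.8975  0.0017  1.2102 -0.2992] pos [0.5586 0.0071 0.088 ] yaw 10.16 z [ 0.0148 -0.0002 -0.9999] F [-0.0477 -0.1956 -1.7407] T [-0.0113  0.0539 -0.0447] op 0.0126
18403 [-0.0044  0.0009  0.0745] 0.0006096243874314244
chamber z 1586 [0.0483 0.0493 0.0501]
lid_hole0 [323.6 142.5] 0.78 [0.5894 0.0626 0.0665] [0.594  0.0613 0.05  ]
lid_hole0 [173.5 143.8] 0.69 [0.511  0.048  0.0665] [0.5077 0.0452 0.05  ]
thread0 [321.1 134. ] 0.95 [0.587  0.0667 0.0665] [0.5913 0.0658 0.05  ]
thread0 [176.4 135.3] 0.63 [0.512  0.0527 0.0665] [0.5088 0.0504 0.05  ]
```

View pics/w11z.png

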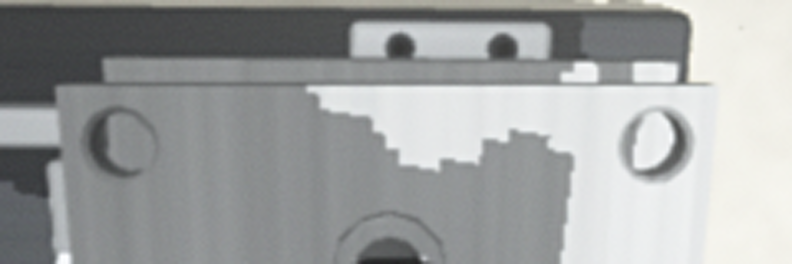

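The chamber's far edge shows past the lid edge at crop row 60, against 85 for the lid. No threaded holes show through the lid's holes, so the lid sits a few mm short in +y. I'll measure it from the edges.

```bash
python3 - <<'E'
from h import *
np.set_printoptions(precision=4,suppress=True)
p,M=cam("wrist");o=ctrl.get_obs()
K=np.array(p["mtx"])
for c in [170,200,230,260,290]:
    # print gradient rows
    g=p["img"][105:135,c-2:c+3].mean((1,2));print(c,[int(x) for x in g])
rz=p["range_z"]
print(rz[110:132,200]); 
def f(c,rl,rc): 
    a=atz(p,M,(c,rl),.0745);b=atz(p,M,(c,rc),.0495);return a,b
Rm=R.from_rotvec(o["tool_rot"]).as_matrix()
for c in (180,230,290):
    a,b=f(c,125.8,118.0);print(c,a,b,(Rm.T@(b-a)))
# lateral edges of chamber: 
E
```

```text
170 [69, 69, 70, 67, 69, 68, 68, 69, 68, 68, 66, 74, 107, 138, 142, 141, 140, 140, 142, 131, 107, 135, 144, 144, 143, 143, 144, 137, 120, 115]
200 [73, 74, 72, 73, 72, 73, 72, 73, 73, 73, 70, 72, 103, 143, 149, 148, 147, 147, 149, 137, 112, 137, 146, 145, 144, 145, 144, 145, 145, 144]
230 [77, 77, 77, 78, 77, 77, 76, 77, 77, 77, 75, 76, 96, 130, 144, 145, 145, 144, 144, 131, 139, 218, 230, 227, 226, 226, 227, 228, 209, 159]
260 [85, 133, 186, 200, 206, 206, 204, 202, 200, 198, 197, 188, 150, 129, 144, 150, 149, 149, 148, 136, 146, 226, 235, 231, 230, 231, 230, 230, 230, 231]
290 [81, 117, 177, 196, 201, 203, 201, 200, 199, 199, 198, 193, 166, 129, 142, 150, 150, 150, 149, 137, 147, 228, 235, 233, 232, 232, 232, 232, 232, 232]
[0.2131 0.2136 0.2131 0.2141 0.2132 0.2139 0.2148 0.181  0.1762 0.1748
 0.1759 0.1767 0.1772 0.1765 0.1772 0.1555 0.1517 0.1516 0.1517 0.1526
 0.1527 0.1525]
180 [0.515  0.0587 0.0745] [0.5098 0.0604 0.0495] [ 0.0027 -0.0052  0.0249]
230 [0.5395 0.0631 0.0745] [0.538  0.0654 0.0495] [ 0.0027 -0.0014  0.025 ]
290 [0.569  0.0683 0.0745] [0.572  0.0715 0.0495] [0.0027 0.0031 0.025 ]
```

The edges and holes agree: the lid needs about +2.9 mm along tool x and +0.5 mm along tool y. I'll shift it, then lower it to the hold height.

apply_moves --pt "0.0015 0.0003 0 0 -1" --pt "0.0013 0.0002 0 0 -1" --pt "0 0 0.0015 0 -1" --pt "0 0 0.002 0 -1" --pt "0 0 0.001 0 -1" --pt "0 0 0 0 -1" --pt "0 0 0 0 -1" --pt "0 0 0 0 -1"

```text
t: 27.3
tool_pos: [0.5591, 0.0101, 0.084]
tool_rot: [2.008, 2.4, 0.016]
contact_force: [-0.7, -1.1, -3.2]
opening: 0.013
```

```bash
python3 chk.py w12
```

```text
t 27.3 q [-0.1158  0.0248  1.8992  0.0017  1.2014 -0.2936] pos [0.5591 0.0101 0.084 ] yaw 10.16 z [ 0.0161 -0.0003 -0.9999] F [-0.6601 -1.115  -3.2397] T [ 0.0067  0.0306 -0.0209] op 0.013
18653 [-0.003   0.001   0.0705] 0.0006211487500766722
chamber z 652 [0.0478 0.0492 0.0501]
lid_hole0 [324.9 139.7] 0.73 [0.5903 0.0671 0.0625] [0.5938 0.0663 0.05  ]
lid_hole0 [171.3 145.5] 0.67 [0.5106 0.0499 0.0625] [0.508  0.0478 0.05  ]
lid_hole0 [438.7 184.2] 0.48 [0.6589 0.0543 0.0625] [0.6676 0.0525 0.05  ]
thread0 [173.8 136.5] 0.83 [0.5113 0.0549 0.0625] [0.5088 0.0531 0.05  ]
thread0 [320.1 138.2] 0.68 [0.5876 0.0675 0.0625] [0.5908 0.0666 0.05  ]
thread0 [439.4 182.7] 0.46 [0.659  0.0552 0.0625] [0.6677 0.0534 0.05  ]
```

View pics/w12z.png

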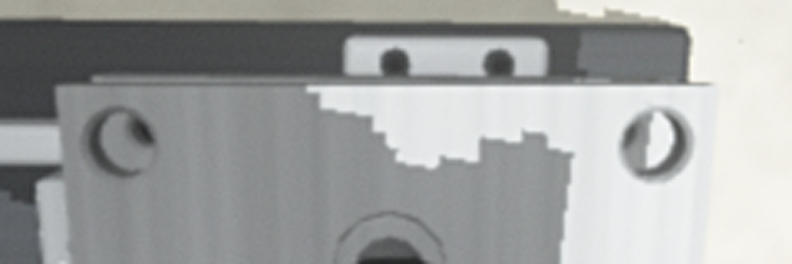

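```bash
python3 - <<'E'
from h import *
np.set_printoptions(precision=4,suppress=True)
p,M=cam("wrist");o=ctrl.get_obs();Rm=R.from_rotvec(o["tool_rot"]).as_matrix()
f=lambda uv,z:Rm.T@(atz(p,M,uv,z)-o["tool_pos"])
print("L hole",f((166.4,143),.0705),"thread",f((173.3,139.4),.0495));print("R hole",f((328.8,143.3),.0705),"thread",f((321.5,139.4),.0495))
a=p["img"][120:165,150:345,::-1]
L=cv2.resize(p["img"][125:160,150:185,::-1],(390,390),interpolation=cv2.INTER_CUBIC);Rr=cv2.resize(p["img"][125:160,310:345,::-1],(390,390),interpolation=cv2.INTER_CUBIC)
cv2.imwrite("pics/w12h.png",np.hstack([L,Rr]))
E
```

```text
L hole [ 0.0501 -0.0414  0.0127] thread [ 0.0495 -0.043   0.0337]
R hole [0.0498 0.0405 0.014 ] thread [0.0494 0.0416 0.035 ]
```

View pics/w12h.png

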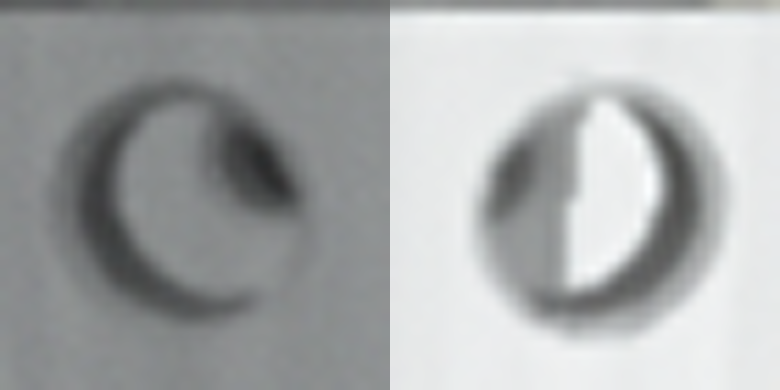

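The threaded holes now show inside both lid holes, and the offset left is under 1 mm. The last step is a fine correction and about 4.5 mm of lowering.

apply_moves --pt "-0.0004 -0.0005 0.001 0 -1" --pt "0 0 0.0015 0 -1" --pt "0 0 0.0012 0 -1" --pt "0 0 0 0 -1" --pt "0 0 0 0 -1" --pt "0 0 0 0 -1" --pt "0 0 0 0 -1" --pt "0 0 0 0 -1"

```text
t: 28.5
tool_pos: [0.5588, 0.0096, 0.0801]
tool_rot: [2.008, 2.4, 0.016]
contact_force: [-0.2, 0.5, -2.3]
opening: 0.0128
```

```bash
python3 chk.py w13;python3 - <<'E'
from h import *
p,M=cam("wrist")
L=cv2.resize(p["img"][125:160,150:185,::-1],(390,390),interpolation=cv2.INTER_CUBIC);Rr=cv2.resize(p["img"][125:160,310:345,::-1],(390,390),interpolation=cv2.INTER_CUBIC)
cv2.imwrite("pics/w13h.png",np.hstack([L,Rr]))
p,M=cam("scene");save(p,"s13");a=p["img"][140:260,170:290,::-1];cv2.imwrite("pics/s13z.png",cv2.resize(a,(600,600),interpolation=cv2.INTER_CUBIC))
E
```

```text
t 28.5 q [-0.1167  0.029   1.9022  0.0017  1.1941 -0.2946] pos [0.5588 0.0096 0.0801] yaw 10.16 z [ 0.0163 -0.0003 -0.9999] F [-0.2319  0.4501 -2.2966] T [0.0199 0.0315 0.0533] op 0.0128
18554 [-0.0037  0.0003  0.0666] 0.0006194257351201751
chamber z 689 [0.0476 0.0492 0.0501]
lid_hole0 [171.3 141.4] 0.83 [0.51   0.0516 0.0586] [0.5082 0.0502 0.05  ]
lid_hole0 [325.4 141.5] 0.59 [0.5904 0.0658 0.0586] [0.5928 0.0651 0.05  ]
thread0 [173.2 138.4] 0.97 [0.5108 0.0533 0.0586] [0.509 0.052 0.05 ]
thread0 [321.3 139.3] 0.76 [0.588  0.0665 0.0586] [0.5903 0.0659 0.05  ]
thread0 [324.6 140.5] 0.57 [0.5899 0.0662 0.0586] [0.5923 0.0656 0.05  ]
```

View pics/w13h.png

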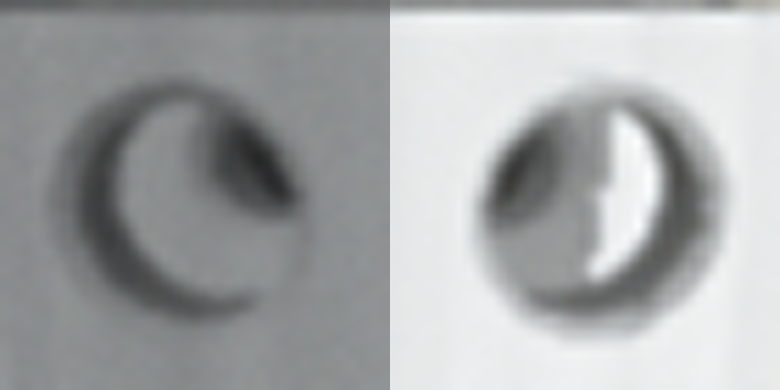

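View pics/s13z.png

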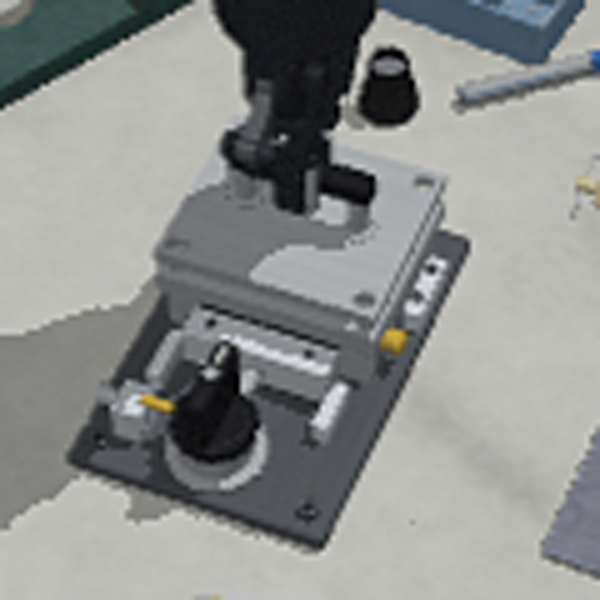

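View pics/w13.png

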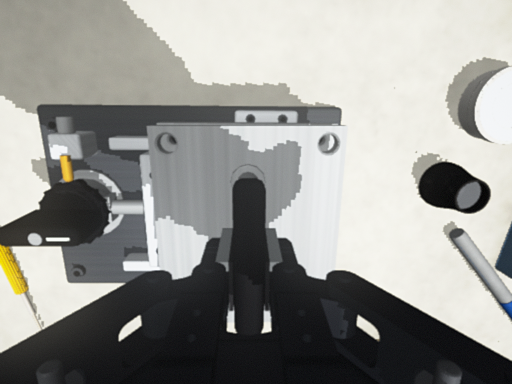

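One tiny final nudge, then I'll settle.

apply_moves --pt "-0.0004 -0.0004 0.0006 0 -1" --pt "0 0 0 0 -1" --pt "0 0 0 0 -1" --pt "0 0 0 0 -1" --pt "0 0 0 0 -1" --pt "0 0 0 0 -1" --pt "0 0 0 0 -1" --pt "0 0 0 0 -1"

```text
t: 29.75
tool_pos: [0.5584, 0.0091, 0.0794]
tool_rot: [2.008, 2.4, 0.016]
contact_force: [-0.1, -0.3, -1.7]
opening: 0.0128
```

```bash
python3 chk.py w14; python3 - <<'E'
from h import *
p,M=cam("wrist");print(wing(p,M,(.4475,-.0095)));st();print(ctrl.get_obs()["dq"])
E
```

```text
t 29.75 q [-0.1177  0.0291  1.9035  0.0017  1.193  -0.2956] pos [0.5584 0.0091 0.0794] yaw 10.16 z [ 0.0161 -0.0003 -0.9999] F [-0.119  -0.2637 -1.6865] T [-0.0057  0.0117  0.0472] op 0.0128
18538 [-0.0038  0.0004  0.0659] 0.0006220462569486327
chamber z 824 [0.0477 0.0491 0.05  ]
lid_hole0 [325.7 142.1] 0.89 [0.5902 0.065  0.0579] [0.5925 0.0644 0.05  ]
lid_hole0 [171.4 142.5] 0.69 [0.5097 0.0505 0.0579] [0.508  0.0492 0.05  ]
thread0 [174.7 137.8] 0.86 [0.5111 0.0533 0.0579] [0.5096 0.0521 0.05  ]
thread0 [323.5 142. ] 0.82 [0.5891 0.0649 0.0579] [0.5913 0.0643 0.05  ]
(np.int64(1737), np.float64(0.07089729209774748), ((448.6354675292969, -8.673240661621094), (42.5015983581543, 11.432619094848633), 9.974078178405762))
t 29.95 q [-0.1177  0.0291  1.9034  0.0017  1.1929 -0.2956] pos [0.5584 0.0091 0.0794] yaw 10.16 z [ 0.0162 -0.0004 -0.9999] F [ 1.1249  0.6134 -2.2391] T [-0.0081  0.0137  0.0223] op 0.0123
[ 0.0003 -0.0003 -0.0005 -0.0006 -0.0002 -0.0012]
```

View pics/w14z.png

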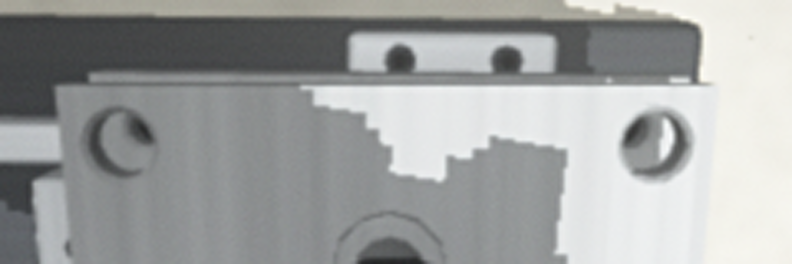

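The last picture shows both near threaded holes inside the lid holes, at crop pixels (143,130) and (633,135). The lid is still, level and clear of the chamber, and the knob is still locked, so I'm handing in.

```bash
python3 -c "
from station import ctrl
print(ctrl.finish_job())"
```

```text
the job is handed in; nothing more can be done
None
```

The clamp is locked, and the arm is holding the lid over the chamber, ready for you to start the screws. I handed the job in at about 30 s.

- **Clamp:** I turned the wing knob clockwise until the wrist moment rose to 2 N m at its end stop. The wing turned 73°, and with its small starting angle that fits the locked position. It stayed there after I let go and still read the same at the end. The chamber moved back about 2 mm as the clamp closed.
- **Lid position:** The lid's underside is at about 57.9 mm, 8 mm above the nominal top face. The depth camera reads that face at 49.1 mm, which would make the gap nearer 9 mm.
- **Level and still:** The lid is tilted about 0.2° and the joints are at rest. The wrist force is roughly the lid's weight, and I saw no sign of it touching the chamber or seal.
- **Hole alignment:** The two threaded holes on the left (+y) side show through the lid's holes and line up to about 1 mm. The gripper hid the other pair, so I inferred those from the lid's size and angle.
- **Disagreements:** The edge and hole measurements differed by up to about 1 mm on the sideways position. The tool itself leans about 0.9°, but the lid was gripped flat, so it stays level.
- **Other things on the bench:** I didn't touch any of them.

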